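# Vent the trough and hold its drain plunger half-way

## Task

Drain the charcoal window trough: first unscrew the fluted vent cap on its deck a quarter turn anticlockwise, to its open stop (it is captive and stays on its neck), and only then press the mushroom-headed drain plunger at the other end with the fingertips half-way down, 12 mm of its 24 mm stroke, so that the black ring on its stem meets the collar. Never push the plunger all the way down, and leave the other things on the ledge and the snail on the deck undisturbed. Finish while still holding the plunger half-way down against its spring: do not let go.

Things in the scene. Friction and masses are not known exactly. Their poses are not given: they have to be found in the camera images.
- trough: Fixed charcoal plastic trough, 190 (x) x 560 (y) x 160 mm high, lip to 204 x 576 mm near the rim; origin: centre of its underside. Flat deck at z = 148 mm inside the rim, with three succulents, up to 55 mm above it, within 110 mm of the middle. Vent and drain stand on the deck at x = 0, y = +190 and -190 mm; which is at which end varies.
- vent_cap (a joint): Turn of the vent cap (rad): 0 shut, grows as it is unscrewed anticlockwise seen from above, open stop at 1.6; starts between 0 and 0.2. Light friction (about 0.06 N m), stays where it is left; it does not rise as it turns.
- cap_top (a point): Centre of the vent cap's flat top, 198 mm above the ledge, on its vertical turning axis. The cap is a fluted light-grey plastic cylinder, diameter 52 mm (54 over the flutes), 28 mm high, with a low dark radial rib on top as pointer. Under it a neck of diameter 36 mm, 22 mm high, with a foot flange of diameter 64 mm, 6 mm thick.
- plunger (a joint): Downward travel of the drain plunger (m): 0 at rest (up), grows as it is pressed, 0.024 fully down; half-way is 0.012. Spring-loaded: about 3 N to start, 6 to 7 N half-way, 10 N fully down; springs back up when let go.
- head_top (a point): Centre of the flat top of the plunger's mushroom head, a light-grey plastic disc of diameter 32 mm, 10 mm thick; 202 mm above the ledge when at rest; it moves down with the plunger.
- drain: The drain: a fixed collar of diameter 28 mm, 20 mm high (foot flange of diameter 64 mm, 6 mm thick), carrying the plunger. Origin: centre of its underside, on the deck. A steel stem of diameter 12 mm with a black ring at mid-stroke slides straight down into the collar.
- snail: White ceramic snail, loose, 55 x 18 x 36 mm high, on the deck between the vent and the drain, on the side away from the robot. Leave alone. Origin: centre of its underside.
- rabbit_pot: White ceramic rabbit-shaped pot, loose, about 145 x 90 x 135 mm high, on the ledge beyond the trough. Leave alone. Origin: centre of its underside.
- sprayer: Green hand sprayer, loose, diameter 76 mm, 204 mm high, on the ledge at the left (+y) side. Leave alone. Origin: centre of its underside.
- scoop: Copper-toned aluminium scoop, loose, 204 x 62 x 30 mm, on the ledge at the right (-y) side. Leave alone. Origin: back of its blade, underside; the blade points along +x, the handle along -x.
- skewer_a: Bamboo skewer, loose, 244 mm long, 5 mm thick, on the ledge at the trough's right (-y) end. Leave alone. Origin: its middle, underside; it lies along its x.
- skewer_b: A second bamboo skewer like the first, at the trough's left (+y) end. Leave alone.

How it is judged:
By the outcome, as a careful person would: the job done as asked, in the order asked, and still so for the second after the job is handed in, while the arm keeps its last pose, push and grip.
It also fails if it takes over 48 s, if anything falls off the work surface, if the arm or the gripper's body presses on something with over 40 N, if the wrist force passes 120 N, or if a joint passes its speed limit or range.

## Robot

A 6-joint arm with a two-finger parallel gripper is mounted at the origin on the work surface. World frame = base frame: x ahead of the robot, y to its left, z up, the work surface at z = 0. Lengths are in mm, angles in degrees, forces in N, time in s.
With the tool pointing down it reaches from about 350 to 850 mm from the base axis. Payload 8.1 kg.
Tool frame: the origin (TCP) lies on the centre line of the jaws, within the pads' length; the fingertips stand 19 mm ahead of it and the grasp point (between the pads) is the TCP (r.tip_reach is the z of the fingertips in the tool frame, in mm); z points along the fingers, y is the line along which they close (so a half turn about z gives the same grasp; the last joint's range is limited). The gripper opens to 85 mm and grips with 20 to 120 N. Pads are 22 mm wide; open, the fingers measure 114 mm over their backs; the gripper's body (76 mm by 85 mm) begins 54 mm behind the grasp point. The pads swing forward as they close: fully open they stand 13 mm farther back than shut.
Start: joints at [-69.58, 7.471, 85.268, -0, 87.261, -4.893], TCP at [256.56, -542.386, 216.292] pointing down, gripper open.
Joint ranges: [-169.43, 169.43], [-51.17, 129.36], [1.28, 143.12], [-76.62, 256.62], [0, 156.53], [-152.29, 152.29]. Speed limits (degrees/s): [136.94, 136.94, 159.86, 180, 180, 180].

## Interface

Orientations are given as [roll, pitch, yaw] about the fixed x, y, z axes, in that order (R = Rz(yaw) Ry(pitch) Rx(roll)).
In Python, from bench import r gives the robot as it stands. The module is installed in compiled form; this text tells all that it offers.
- The arm moves only by the shell command python3 -m handwheel 'ROWS' [FORCE]. ROWS is JSON, a list of rows, each a list of 7 numbers: the shift along the tool's x, y, z in m, then the turn, a rotation vector about the tool's x, y, z in degrees, then the finger opening in m, from 0 to 0.0854. In form: [[tx, ty, tz, ax, ay, az, claw], ...]. A call has 1 to 8 rows; each row shifts and turns the commanded pose from where the row before left it, along the tool's axes as they then stand; what a row does not reach is not made up. A row lasts 1/12 s, in which the tool goes at most 41.7 mm and 7.16 degrees, less where a joint would pass 70% of its speed; a pose out of reach is approached as far as the arm can. A call with a gripper value outside its range is refused whole. The fingers move at their own pace and stop on an object; FORCE is the grip in N (left out, the last holds). Time passes only in rows, so rows that do not move let the fingers close. It gives the time, the measured TCP pose, the force, the opening and the grip force at its end, in the units of the state.
- r.sense(): the state, without advancing time (a new reading comes with each control period).
- r.snapshot(name): name is "scene" or "side" or "wrist"; returns (picture, depth): 384x512x3 uint8, blue, green, red; 384x512 float32, mm along the optical axis (not along the pixel's ray), 0 where there is no reading.
- r.calibration(name): a dict with "vfov" (degrees; the focal length in pixels is half the picture's height over the tangent of half this angle, whatever the lens; pixels are square), "cx", "cy" (the principal point, pixels), "dist" ([k1, k2, p1, p2, k3] as OpenCV has them; the pictures are not rectified), "rvec" (rotation vector, rad) and "tvec" (3), from world to camera coordinates, as OpenCV has them; the wrist camera has in their place "tool_from_camera" (4x4, takes a point from camera to tool coordinates, whose origin is the TCP and whose axes are the flange's). Camera axes: x right, y down, z forward; pixel columns grow to the right and rows downward; lengths in mm; the calibration is good to about 2 mm. A picture is of the moment at which its call begins: read the wrist's pose just before it. calibration takes no time and is no camera call.
- r.hand_in(): hands the job in; it is judged then, once.
The state is a dict: "time": time; "joint_pos": joint angles; "qd": joint speeds; "joint_efforts": joint torques, N m; "tool_pos": TCP position; "tcp_rot": TCP orientation; "ft_force": force on the tool from outside, world axes, zero at the start; "wrist_torque": the same for the moment, N m; "finger_gap": finger opening in mm; "grip_force": force on a finger pad.
Only numpy, scipy, OpenCV 4.12 (cv2) and the standard library are available. Lean on these libraries where they do the work, as an engineer would, in place of code of your own. Each camera call takes 0.05 s, during which the arm holds its last target. There are 200 camera calls.

## Working session

There is one attempt and no reset: what is moved stays moved. The work goes in short steps, Python scripts to look and compute and a shell command to move; the robot and the scene stay as the last step left them, time stands still between calls to the robot, and variables do not carry over. Pictures are saved under pics/ and viewed, at most 10 in all, crops included, and the job is handed in when it is done.

```bash
mkdir -p pics; cat > h.py <<'E'
import numpy as np,cv2
from bench import r
def K(c,s=(384,512)):
    f=s[0]/2/np.tan(np.radians(c['vfov'])/2); return np.array([[f,0,c['cx']],[0,f,c['cy']],[0,0,1.]])
def pose(c,st=None):
    # returns camera->world R,t
    if 'rvec' in c:
        R=cv2.Rodrigues(np.array(c['rvec'],float))[0]; return R.T,-R.T@np.array(c['tvec'],float).ravel()
    from scipy.spatial.transform import Rotation as Q
    T=np.array(c['tool_from_camera']);Rt=Q.from_euler('xyz',st['tcp_rot'],degrees=True).as_matrix()
    return Rt@T[:3,:3],Rt@T[:3,3]+np.array(st['tool_pos'])
def ray(c,uv,st=None):
    R,t=pose(c,st);p=cv2.undistortPoints(np.array([[uv]],float),K(c),np.array(c['dist'],float)).ravel()
    return t,R@np.array([p[0],p[1],1.])
def at_depth(c,uv,d,st=None):
    t,v=ray(c,uv,st);return t+v*d
def at_z(c,uv,z,st=None):
    t,v=ray(c,uv,st);return t+v*(z-t[2])/v[2]
def tri(rs):
    A=0;b=0
    for t,v in rs:
        v=v/np.linalg.norm(v);P=np.eye(3)-np.outer(v,v);A=A+P;b=b+P@t
    return np.linalg.solve(A,b)
E
python3 - <<'E'
from h import *
import pickle
st=r.sense();print(st)
for n in('scene','side'):
    im,d=r.snapshot(n);c=r.calibration(n);cv2.imwrite(f'pics/{n}0.png',cv2.resize(im,(800,600),interpolation=cv2.INTER_CUBIC))
    np.savez(f'{n}0.npz',im=im,d=d);print(n,c,pose(c)[1])
E
```

```text
{'time': 0.0, 'joint_pos': array([-6.95811159e+01,  7.51561278e+00,  8.53291268e+01, -1.88847767e-05,
        8.72591446e+01, -4.89408158e+00]), 'qd': array([-0.0056668 ,  0.02791959,  0.08364724, -0.03935451, -0.08821059,
       -0.05851518]), 'joint_efforts': array([-4.50934904e-04, -5.69404256e+01, -5.00557888e+01, -1.96899814e-04,
        1.49940723e-02,  1.01981719e-06]), 'tool_pos': array([ 256.35168905, -541.85957492,  215.24062927]), 'tcp_rot': array([-1.79896493e+02, -8.84397599e-03,  2.53129586e+01]), 'ft_force': array([ 0.71893424,  0.21465432, -0.31124811]), 'wrist_torque': array([ 0.00535392, -0.01014134,  0.01305922]), 'grip_force': 0.0, 'finger_gap': 85.55757705990261}
scene {'vfov': 53.64686939891358, 'cx': 255.31721265536208, 'cy': 190.30450856792564, 'dist': array([-0.02082312,  0.        ,  0.        ,  0.        ,  0.        ]), 'rvec': array([ 0.87827604,  2.67099613, -0.89311629]), 'tvec': array([ 510.45589501, -154.35349479, 1761.64794045])} [1103.19219124  654.22665908 1320.13187067]
side {'vfov': 48.350220770813685, 'cx': 252.1209555098846, 'cy': 189.5926044304482, 'dist': array([-0.15779764,  0.        ,  0.        ,  0.        ,  0.        ]), 'rvec': array([ 0.36860236, -2.83144028,  1.06580366]), 'tvec': array([ 580.27534544,  228.22957779, 1720.23164425])} [ 309.55963294 1079.03743695 1444.9415801 ]
```

View pics/scene0.png

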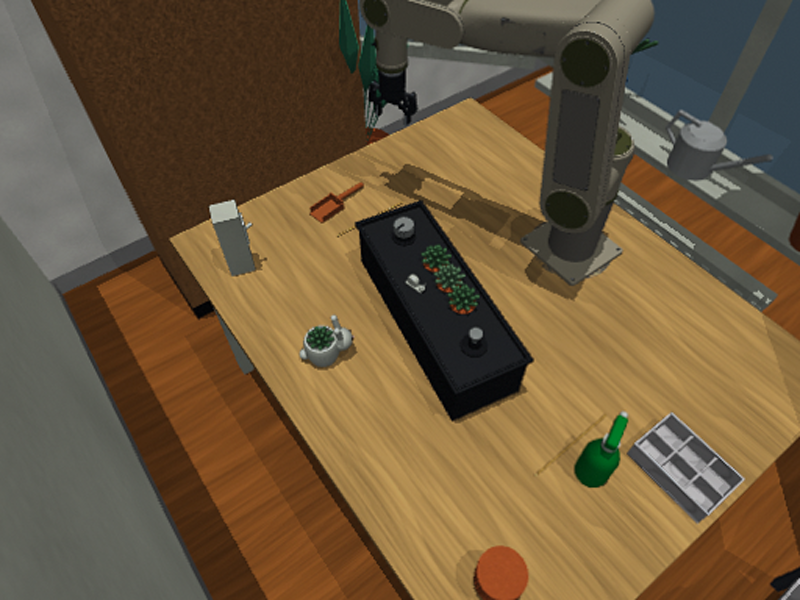

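View pics/side0.png

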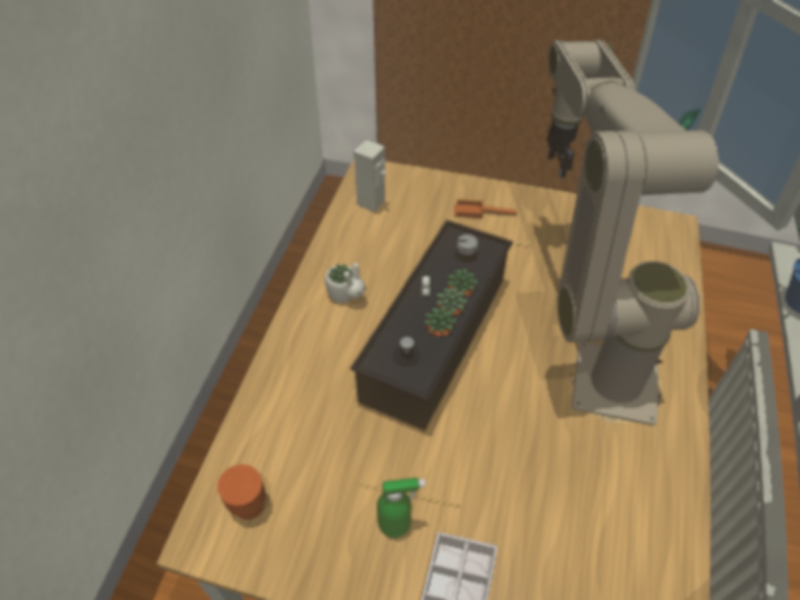

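The scene view shows the vent cap at about (404,226)/800 at the far (-y) end and the plunger at (476,333). In the side view they are at (467,241) and (407,342). I'll enlarge all four in one montage.

```bash
python3 - <<'E'
from h import *
w=[]
for n,pts in(('scene',((404,226),(476,336))),('side',((467,242),(407,346)))):
    z=np.load(n+'0.npz');im=z['im'];row=[]
    for u,v in pts:
        u0,v0=round(u*.64)-20,round(v*.64)-15;print(n,'origin',u0,v0)
        row.append(cv2.resize(im[v0:v0+30,u0:u0+40],(400,300),interpolation=cv2.INTER_CUBIC))
    w.append(np.hstack(row))
cv2.imwrite('pics/crops.png',np.vstack(w))
E
```

```text
scene origin 239 130
scene origin 285 200
side origin 279 140
side origin 240 206
```

View pics/crops.png

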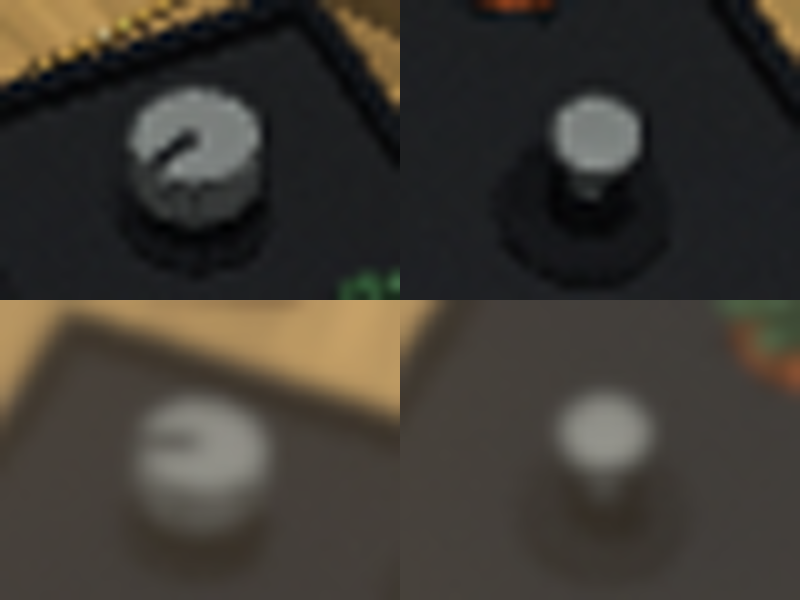

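Crops (10x). Cap-top centre is at scene (197,135) and side (204,142). Plunger-head top is at scene (196,131) and side (204,128), each relative to its crop. The pointer runs from (195,135) to (155,165) in the scene crop.

```bash
python3 - <<'E'
from h import *
cs,cd=r.calibration('scene'),r.calibration('side')
g=lambda o,p:(o[0]+(p[0]+.5)/10-.5,o[1]+(p[1]+.5)/10-.5)
S=np.load('scene0.npz')['d'];D=np.load('side0.npz')['d']
P={}
for n,a,b,z in(('cap',g((239,130),(197,135)),g((279,140),(204,142)),198),('head',g((285,200),(196,131)),g((240,206),(204,128)),202)):
    print(n,'tri',tri([ray(cs,a),ray(cd,b)]).round(1),'z-plane',at_z(cs,a,z).round(1),at_z(cd,b,z).round(1),
     'depth',at_depth(cs,a,S[round(a[1]),round(a[0])]).round(1),at_depth(cd,b,D[round(b[1]),round(b[0])]).round(1))
    P[n]=(at_z(cs,a,z)+at_z(cd,b,z))/2
v=P['head']-P['cap'];print('dist',np.linalg.norm(v[:2]),'axis yaw',np.degrees(np.arctan2(v[1],v[0])))
a=at_z(cs,g((239,130),(195,135)),198);b=at_z(cs,g((239,130),(155,165)),198);print('rib dir',np.degrees(np.arctan2(*(b-a)[1::-1])))
# snail, sprayer, rabbit
for n,p in(('snail',(415,285)),('sprayer tip',(624,414)),('rabbit ear',(337,320)),('plant',(463,288)),('plant2',(436,255))):
    u=(p[0]*.64,p[1]*.64);print(n,at_depth(cs,u,S[round(u[1]),round(u[0])]).round(0))
E
```

```text
cap tri [ 456.1 -219.9  195.9] z-plane [ 459. -215.  198.] [ 455.3 -221.5  198. ] depth [1103.2  654.2 1320.1] [ 455.1 -219.4  199.9]
head tri [530.4 153.2 199.2] z-plane [532.8 156.1 202. ] [529.5 153.4 202. ] depth [532.1 155.4 200.6] [529.8 152.2 200.4]
dist 380.22327965426433 axis yaw 78.77864333363469
rib dir 9.391670301484545
snail [545. -52. 171.]
sprayer tip [415. 490. 196.]
rabbit ear [ 740. -111.  119.]
plant [472.  41. 199.]
plant2 [457. -81. 196.]
```

Cap is at about (457,-218) and head at about (531,155). They are 380 mm apart as they should be, and the heights agree with the text. I'll move above the cap, rising on the way.

```bash
python3 -m handwheel '[[0.032,-0.0207,-0.0085,0,0,0,0.085],[0.032,-0.0207,-0.0085,0,0,0,0.085],[0.032,-0.0207,-0.0085,0,0,0,0.085],[0.032,-0.0207,-0.0085,0,0,0,0.085],[0.032,-0.0207,-0.0085,0,0,0,0.085],[0.032,-0.0207,-0.0085,0,0,0,0.085],[0.032,-0.0207,-0.0085,0,0,0,0.085],[0.032,-0.0207,-0.0085,0,0,0,0.085]]' 25
python3 -m handwheel '[[0.032,-0.0207,-0.0085,0,0,0,0.085],[0.032,-0.0207,0,0,0,0,0.085],[0,0,0,0,0,0,0.085],[0,0,0,0,0,0,0.085],[0,0,0,0,0,0,0.085]]'
python3 - <<'E'
from h import *
c=r.calibration('wrist');st=r.sense();im,d=r.snapshot('wrist');print(st['tool_pos'],st['tcp_rot'],st['joint_pos'],r.tip_reach,c)
np.savez('w0.npz',im=im,d=d)
cv2.imwrite('pics/w0.png',cv2.resize(im,(800,600),interpolation=cv2.INTER_CUBIC))
E
```

```text
time: 0.77
tool_pos: [417.6, -281.4, 284.4]
tcp_rot: [-180.0, 0.0, 25.3]
ft_force: [0.4, -0.5, 0.6]
finger_gap: 85.1
grip_force: 0.0
time: 1.18
tool_pos: [457.0, -218.5, 292.3]
tcp_rot: [-180.0, 0.1, 25.4]
ft_force: [-0.3, -0.3, -0.5]
finger_gap: 85.2
grip_force: 0.0
[ 456.99115284 -218.52085202  292.25215597] [-1.79971606e+02  5.60205889e-02  2.53625074e+01] [-3.13334708e+01 -8.15594934e+00  9.29790483e+01 -3.13604121e-02
  9.52313907e+01  3.33011912e+01] 19.0 {'vfov': 69.65775728739324, 'cx': 253.5069819090217, 'cy': 192.97045624030667, 'dist': array([-0.01784678,  0.        ,  0.        ,  0.        ,  0.        ]), 'tool_from_camera': array([[ 1.20891095e-03, -9.53246884e-01, -3.02190200e-01,
         7.64292225e+01],
       [ 9.99999131e-01,  1.31102361e-03, -1.35078088e-04,
         2.85582820e-01],
       [ 5.24941255e-04, -3.02189775e-01,  9.53247641e-01,
        -1.55893630e+02],
       [ 0.00000000e+00,  0.00000000e+00,  0.00000000e+00,
         1.00000000e+00]])}
```

View pics/w0.png

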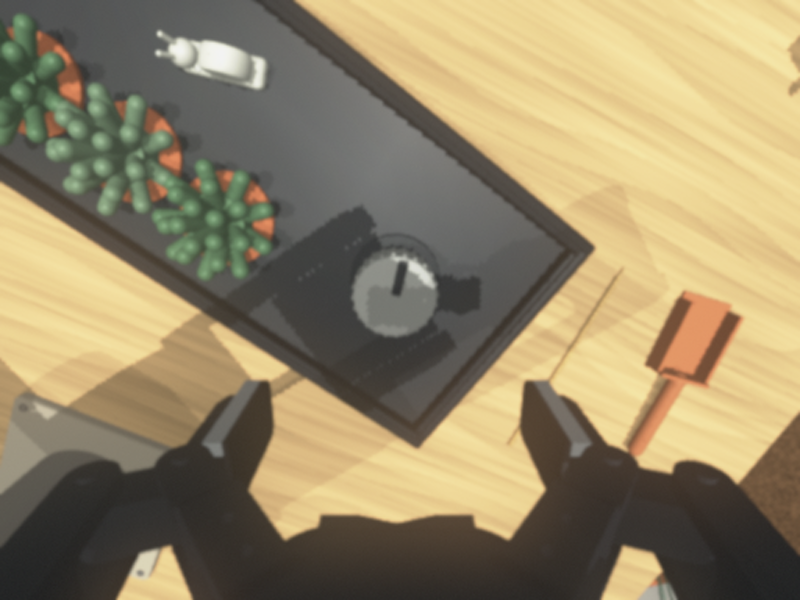

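The wrist view shows the cap-top disc centred at about (396,291)/800, with the pointer toward (402,262). The snail is at (215,62), well away, and both fingers straddle clear space.

```bash
python3 - <<'E'
from h import *
c=r.calibration('wrist');st=r.sense();z=np.load('w0.npz');im,d=z['im'],z['d']
u=(396*.64,291*.64);dd=d[round(u[1]),round(u[0])]
print(at_z(c,u,198,st),at_depth(c,u,dd,st))
# fit: points with height ~198 near
vv,uu=np.mgrid[140:235,205:305];P=np.array([at_depth(c,(a,b),d[b,a],st) for a,b in zip(uu.ravel(),vv.ravel()) if d[b,a]>0])
Q=P[np.abs(P[:,2]-198)<6];print(len(Q),Q.mean(0),np.median(Q,0),Q.min(0),Q.max(0))
a=at_z(c,(396*.64,295*.64),198,st);b=at_z(c,(402*.64,262*.64),198,st);print('rib',np.degrees(np.arctan2(*(b-a)[1::-1])))
E
```

```text
[ 460.10419383 -217.63580432  198.        ] [ 460.04560636 -217.663238    197.77804292]
2224 [ 457.25430544 -217.78598455  196.13259346] [ 457.40657841 -217.56879337  196.09884198] [ 429.16796266 -244.62653348  192.04954647] [ 482.58053441 -192.0224087   200.70824448]
rib 15.474736382609038
```

The depth points put the cap centre at (457,-218,196), directly under the TCP. Next I descend and close on it.

```bash
python3 -m handwheel '[[0,0,0.03,0,0,0,0.085],[0,0,0.03,0,0,0,0.085],[0,0,0.025,0,0,0,0.085],[0,0,0.013,0,0,0,0.085],[0,0,0,0,0,0,0.085],[0,0,0,0,0,0,0.07],[0,0,0,0,0,0,0.06],[0,0,0,0,0,0,0.05]]' 25
python3 -m handwheel '[[0,0,0,0,0,0,0.045],[0,0,0,0,0,0,0.045],[0,0,0,0,0,0,0.045],[0,0,0,0,0,0,0.045],[0,0,0,0,0,0,0.045]]' 25
python3 -c "from bench import r;s=r.sense();print(s['wrist_torque'],s['joint_pos'],s['ft_force'])"
```

```text
time: 1.9
tool_pos: [458.3, -219.4, 197.1]
tcp_rot: [179.8, -0.1, 25.3]
ft_force: [0.1, 0.2, 0.0]
finger_gap: 51.3
grip_force: 0.0
time: 2.32
tool_pos: [457.4, -218.4, 194.9]
tcp_rot: [180.0, -0.0, 25.3]
ft_force: [0.9, 0.2, -0.4]
finger_gap: 44.7
grip_force: 0.0
[0.01037732 0.0014848  0.01253666] [-3.13194532e+01 -6.47394376e+00  1.01526838e+02  2.91040910e-04
  8.49367904e+01  3.33573176e+01] [ 0.86649389  0.22529174 -0.42414127]
```

The gap reads 44.7 mm with no force, so something is off. I'll look.

```bash
python3 - <<'E'
from h import *
im,d=r.snapshot('wrist');st=r.sense();print(st['finger_gap'],st['grip_force'])
cv2.imwrite('pics/w1.png',cv2.resize(im,(800,600),interpolation=cv2.INTER_CUBIC))
E
```

```text
45.08461173920905 0.0
```

View pics/w1.png

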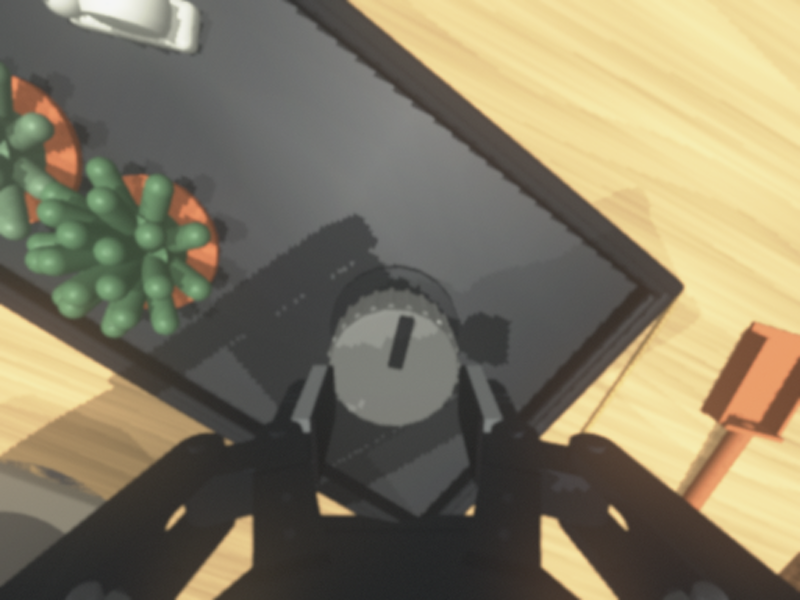

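```bash
python3 - <<'E'
from h import *
c=r.calibration('wrist');T=np.linalg.inv(c['tool_from_camera']);st=r.sense();print(st['tool_pos'])
for p in [(0,0,-3),(26,0,-3),(-26,0,-3),(0,26,-3),(11,22.5,19),(11,22.5,10),(11,22.5,-15),(-11,22.5,10)]:
    u=cv2.projectPoints(np.array([p],float),cv2.Rodrigues(T[:3,:3])[0],T[:3,3],K(c),c['dist'])[0].ravel()/.64;print(p,u.round(0))
im,d=r.snapshot('wrist')
for p in [(395,390),(305,400),(490,400),(325,370),(300,440),(345,400),(445,400)]:
    u=(p[0]*.64,p[1]*.64);q=np.array(c['tool_from_camera'])@np.r_[[*(cv2.undistortPoints(np.array([[u]]),K(c),c['dist']).ravel()),1.]*np.array([1,1,1.])*d[round(u[1]),round(u[0])],1];print(p,q.round(1))
E
```

```text
[ 457.36650046 -218.39440562  194.87186906]
(0, 0, -3) [395. 370.]
(26, 0, -3) [395. 307.]
(-26, 0, -3) [395. 427.]
(0, 26, -3) [462. 370.]
(11, 22.5, 19) [447. 324.]
(11, 22.5, 10) [450. 331.]
(11, 22.5, -15) [458. 357.]
(-11, 22.5, 10) [448. 379.]
(395, 390) [-9.8 -0.1 -1.6  1. ]
(305, 400) [  9.9 -26.7 -42.9   1. ]
(490, 400) [ 10.4  28.  -43.6   1. ]
(325, 370) [ 10.7 -23.6 -24.7   1. ]
(300, 440) [ 11.2 -23.6 -64.2   1. ]
(345, 400) [-15.  -20.5  -0.6   1. ]
(445, 400) [-44.   26.6  48.9   1. ]
```

The wrist depth puts the visible fingertips at tool z of about -22, which is above the cap and not beside it. I'll check that independently with the fixed cameras.

```bash
python3 - <<'E'
from h import *
out=[]
for n in('scene','side'):
    c=r.calibration(n);im,d=r.snapshot(n);R,t=pose(c)
    T=-R.T@t;p=cv2.projectPoints(np.array([[457.,-218,230],[457,-218,176]]),cv2.Rodrigues(R.T)[0],T,K(c),c['dist'])[0].reshape(-1,2);print(n,p)
    u,v=p[0].astype(int);vv,uu=np.mgrid[v-40:v+40,u-40:u+40]
    P=np.array([[*at_depth(c,(a,b),d[b,a]),im[b,a].mean()] for a,b in zip(uu.ravel(),vv.ravel()) if d[b,a]>0])
    Q=P[(np.hypot(P[:,0]-457,P[:,1]+218)<60)&(P[:,2]>165)];print(np.histogram(Q[:,2],np.arange(165,330,8)))
    o=cv2.resize(im[v-40:v+35,u-50:u+50],(400,300),interpolation=cv2.INTER_CUBIC);out.append(o)
cv2.imwrite('pics/chk.png',np.hstack(out))
E
```

```text
scene [[258.2118175  136.82214969]
 [258.21498807 146.13935176]]
(array([ 5, 20, 15, 61, 39,  3,  8, 14, 12, 16, 12, 19, 43, 29, 31, 25, 30,
       40, 50, 22]), array([165, 173, 181, 189, 197, 205, 213, 221, 229, 237, 245, 253, 261,
       269, 277, 285, 293, 301, 309, 317, 325]))
side [[298.99603145 148.6642954 ]
 [298.00667926 157.97501189]]
(array([ 3,  9, 19, 25, 39,  4,  5, 13, 12, 11,  6,  8, 12, 12, 22,  9, 17,
        9, 21, 22]), array([165, 173, 181, 189, 197, 205, 213, 221, 229, 237, 245, 253, 261,
       269, 277, 285, 293, 301, 309, 317, 325]))
```

View pics/chk.png

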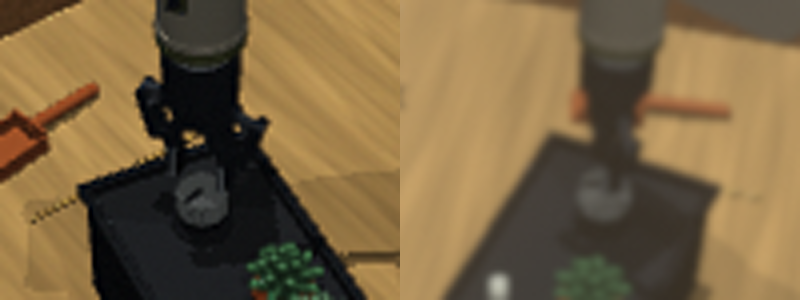

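Both fixed cameras agree. Nothing stands between z 205 and 213, so the tips are at about 215, some 40 mm higher than the nominal tip reach. The measured tip is at TCP z + 20. I'll open, go 40 mm lower, and grip again.

```bash
python3 -m handwheel '[[0,0,0,0,0,0,0.085],[0,0,0,0,0,0,0.085],[0,0,0,0,0,0,0.085],[0,0,0,0,0,0,0.085],[0,0,0.012,0,0,0,0.085],[0,0,0.012,0,0,0,0.085],[0,0,0.009,0,0,0,0.085],[0,0,0.006,0,0,0,0.085]]' 25
python3 -m handwheel '[[0,0,0,0,0,0,0.085],[0,0,0,0,0,0,0.06],[0,0,0,0,0,0,0.045],[0,0,0,0,0,0,0.045],[0,0,0,0,0,0,0.045],[0,0,0,0,0,0,0.045]]' 25
python3 -c "from bench import r;s=r.sense();print(s['wrist_torque'],s['joint_pos'],s['ft_force'])"
```

```text
time: 3.18
tool_pos: [456.2, -217.7, 153.1]
tcp_rot: [-179.8, 0.1, 25.3]
ft_force: [-0.9, 0.0, 0.1]
finger_gap: 85.2
grip_force: 0.0
time: 3.68
tool_pos: [457.1, -217.1, 156.9]
tcp_rot: [-179.9, -0.0, 25.3]
ft_force: [-6.2, 8.1, 9.0]
finger_gap: 51.1
grip_force: 26.9
[ 1.63961558  1.09636581 -0.01838275] [-3.12842771e+01 -5.04605493e+00  1.04221588e+02  9.52081301e-02
  8.09242472e+01  3.33591210e+01] [-6.16752112  8.12457063  8.99260083]
```

Gripped: 51 mm gap, 27 N. Now I turn anticlockwise, which is negative about tool z.

```bash
python3 -m handwheel '[[0,0,0,0,0,-3,0.045],[0,0,0,0,0,-6,0.045],[0,0,0,0,0,-6,0.045],[0,0,0,0,0,-6,0.045],[0,0,0,0,0,-6,0.045],[0,0,0,0,0,-6,0.045],[0,0,0,0,0,-6,0.045],[0,0,0,0,0,-6,0.045]]' 25
python3 -c "from bench import r;s=r.sense();print(s['wrist_torque'])"
python3 -m handwheel '[[0,0,0,0,0,-6,0.045],[0,0,0,0,0,-6,0.045],[0,0,0,0,0,-6,0.045],[0,0,0,0,0,-6,0.045],[0,0,0,0,0,-4,0.045]]' 25
python3 -c "from bench import r;s=r.sense();print(s['wrist_torque'])"
```

```text
time: 4.35
tool_pos: [456.7, -216.9, 156.9]
tcp_rot: [-179.9, -0.1, 70.6]
ft_force: [-7.8, 10.5, 9.8]
finger_gap: 51.5
grip_force: 27.1
[ 1.67796382  1.51381224 -0.07310185]
time: 4.77
tool_pos: [456.5, -216.9, 156.9]
tcp_rot: [-179.9, -0.2, 98.7]
ft_force: [-9.3, 9.9, 11.1]
finger_gap: 51.0
grip_force: 27.1
[ 1.58371171  1.75510565 -0.0713716 ]
```

About 73° turned, with only friction torque (0.07). I'll continue in small steps until the stop shows.

```bash
t(){ python3 -c "from bench import r;s=r.sense();print('TAU',s['wrist_torque'].round(3),s['tcp_rot'][2],s['grip_force'])"; }
python3 -m handwheel '[[0,0,0,0,0,-3,0.045],[0,0,0,0,0,-3,0.045],[0,0,0,0,0,0,0.045]]' >/dev/null; t
python3 -m handwheel '[[0,0,0,0,0,-3,0.045],[0,0,0,0,0,0,0.045]]' >/dev/null; t
python3 -m handwheel '[[0,0,0,0,0,-3,0.045],[0,0,0,0,0,0,0.045]]' >/dev/null; t
```

```text
TAU [1.473 1.783 0.034] 104.54573148830575 27.1363565325737
TAU [ 1.485  1.848 -0.325] 107.49580642011571 27.14175134897232
TAU [ 0.523  0.945 -0.524] 110.45287194245209 26.831987500190735
```

The torque rises at 82–85° of turn, which matches the open stop (80–92° expected). One more nudge, then release, rise and verify.

```bash
python3 -m handwheel '[[0,0,0,0,0,-2,0.045],[0,0,0,0,0,0,0.045],[0,0,0,0,0,0,0.07],[0,0,0,0,0,0,0.07],[0,0,0,0,0,0,0.07]]'
python3 -m handwheel '[[0,0,-0.02,0,0,0,0.07],[0,0,-0.035,0,0,0,0.07],[0,0,-0.035,0,0,0,0.07],[0,0,-0.02,0,0,0,0.07],[0,0,-0.01,0,0,0,0.07],[0,0,0,0,0,0,0.07],[0,0,0,0,0,0,0.07]]'
python3 - <<'E'
from h import *
c=r.calibration('wrist');st=r.sense();im,d=r.snapshot('wrist');print(st['tool_pos'],st['tcp_rot'])
np.savez('w2.npz',im=im,d=d,tp=st['tool_pos'],tr=st['tcp_rot'])
cv2.imwrite('pics/w2.png',cv2.resize(im,(800,600),interpolation=cv2.INTER_CUBIC))
E
```

```text
time: 5.77
tool_pos: [457.7, -218.5, 156.0]
tcp_rot: [180.0, 0.0, 112.3]
ft_force: [0.1, -0.3, -0.7]
finger_gap: 70.2
grip_force: 0.0
time: 6.35
tool_pos: [457.4, -218.4, 275.0]
tcp_rot: [-180.0, -0.0, 112.3]
ft_force: [0.4, 0.1, -1.6]
finger_gap: 69.8
grip_force: 0.0
[ 457.36779022 -218.37859078  274.97179246] [-1.79994687e+02 -1.51834075e-02  1.12310622e+02]
```

View pics/w2.png

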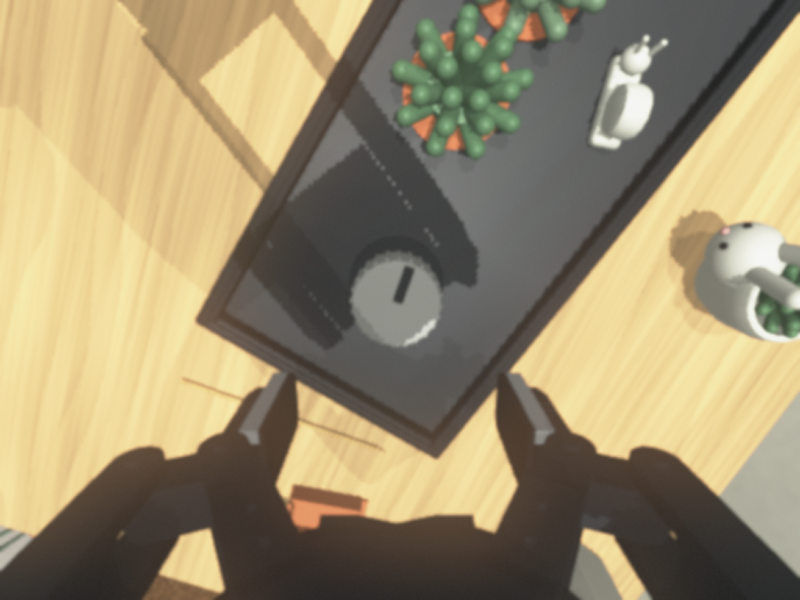

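The cap's rib, (398,302) to (408,268), kept its place in the tool frame. It turned about 82° with the tool, and the plants, snail and skewer are untouched. Next stop is above the plunger, with the fingers shut.

```bash
python3 -m handwheel '[[0.0317,0.021,0,0,0,0,0.04],[0.0317,0.021,0,0,0,0,0],[0.0317,0.021,0,0,0,0,0],[0.0317,0.021,0,0,0,0,0],[0.0317,0.021,0,0,0,0,0],[0.0317,0.021,0,0,0,0,0],[0.0317,0.021,0,0,0,0,0],[0.0317,0.021,0,0,0,0,0]]' 40
python3 -m handwheel '[[0.0317,0.021,0,0,0,0,0],[0.0317,0.021,0,0,0,0,0],[0,0,0,0,0,0,0],[0,0,0,0,0,0,0],[0,0,0,0,0,0,0]]'
python3 - <<'E'
from h import *
c=r.calibration('wrist');st=r.sense();im,d=r.snapshot('wrist');print(st['tool_pos'],st['tcp_rot'],st['ft_force'])
np.savez('w3.npz',im=im,d=d,tp=st['tool_pos'],tr=st['tcp_rot'])
cv2.imwrite('pics/w3.png',cv2.resize(im,(800,600),interpolation=cv2.INTER_CUBIC))
vv,uu=np.mgrid[100:384:1,150:360:1];m=d[vv,uu]>0
P=np.array([[*at_depth(c,(a,b),d[b,a],st),a,b] for a,b in zip(uu[m],vv[m])])
Q=P[(abs(P[:,2]-200)<7)&(np.hypot(P[:,0]-531,P[:,1]-155)<35)];print('head',len(Q),Q.mean(0),Q.min(0),Q.max(0))
F=P[(np.hypot(P[:,0]-st['tool_pos'][0],P[:,1]-st['tool_pos'][1])<25)&(P[:,2]>230)];
if len(F):print('fingers minz',np.percentile(F[:,2],[0,2,5]),F[F[:,2].argmin()])
E
```

```text
time: 7.07
tool_pos: [515.3, 81.8, 273.0]
tcp_rot: [-179.8, -0.1, 112.3]
ft_force: [0.8, -0.2, 0.3]
finger_gap: -0.1
grip_force: 0.0
time: 7.48
tool_pos: [530.3, 154.3, 273.5]
tcp_rot: [-179.8, -0.0, 112.4]
ft_force: [-0.4, 0.8, 0.0]
finger_gap: 0.0
grip_force: 0.0
[530.29343859 154.26280092 273.54704761] [-1.79788729e+02 -1.31359064e-02  1.12360380e+02] [-0.42063694  0.76170375  0.02804039]
head 980 [528.93232674 156.65773578 199.72778962 254.32857143 194.6255102 ] [513.69096538 140.49395374 193.22574321 237.         177.        ] [545.19994868 170.98848185 202.33642363 272.         212.        ]
fingers minz [290.54335862 300.20946584 309.98752697] [522.82012795 162.44084746 290.54335862 248.         232.        ]
```

View pics/w3.png

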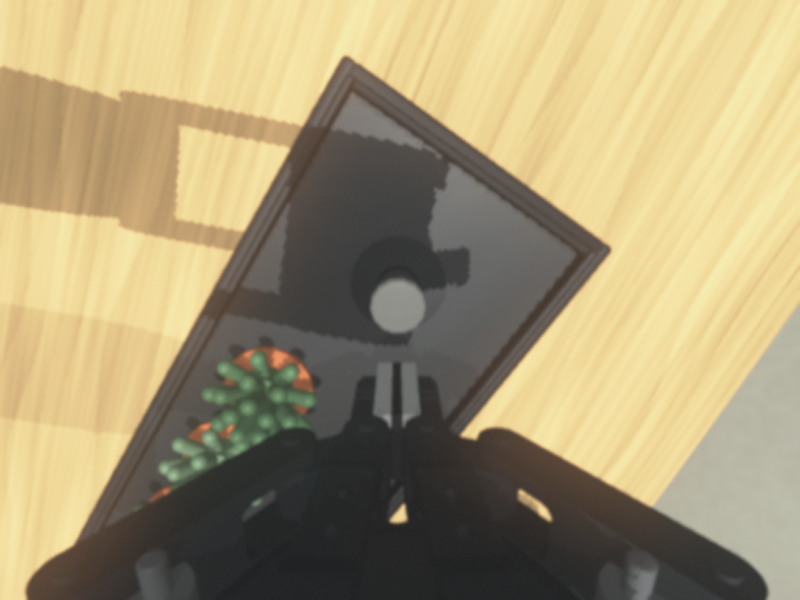

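Head centre is at (529.3,156) by depth (pixel (398,305)/800), z about 201. The shut tips measure at TCP + 17 mm, so contact should come at TCP z of about 185. I'll go down to just above it, then in small steps.

```bash
python3 -m handwheel '[[0.0015,0,0.02,0,0,0,0],[0,0,0.03,0,0,0,0],[0,0,0.02,0,0,0,0],[0,0,0.007,0,0,0,0],[0,0,0.002,0,0,0,0],[0,0,0,0,0,0,0],[0,0,0,0,0,0,0],[0,0,0,0,0,0,0]]' | grep -E 'pos|ft'
for i in 1 2 3 4 5 6 7 8; do python3 -m handwheel '[[0,0,0.001,0,0,0,0],[0,0,0,0,0,0,0],[0,0,0,0,0,0,0]]' | grep -E 'pos|ft' | tr '\n' ' '; echo; done
```

```text
tool_pos: [531.8, 155.8, 198.8]
ft_force: [-0.4, 0.2, -0.5]
tool_pos: [531.0, 156.1, 196.4] ft_force: [0.9, 0.6, 0.1] 
tool_pos: [530.6, 156.0, 194.7] ft_force: [0.8, -0.3, 0.3] 
tool_pos: [530.6, 155.9, 193.7] ft_force: [-0.0, -0.4, 0.6] 
tool_pos: [530.6, 155.9, 192.7] ft_force: [0.2, -0.8, -0.2] 
tool_pos: [530.6, 155.9, 191.7] ft_force: [-0.4, 0.4, 0.7] 
tool_pos: [530.6, 155.9, 190.7] ft_force: [-0.0, -0.3, -0.7] 
tool_pos: [530.6, 156.0, 189.7] ft_force: [0.4, -0.0, 0.9] 
tool_pos: [530.6, 155.9, 188.7] ft_force: [-0.3, -0.4, 0.1]
```

```bash
for i in 1 2 3 4 5 6 7; do python3 -m handwheel '[[0,0,0.001,0,0,0,0],[0,0,0,0,0,0,0],[0,0,0,0,0,0,0]]' | grep -E 'pos|ft' | tr '\n' ' '; echo; done
```

```text
tool_pos: [530.6, 155.9, 187.7] ft_force: [-0.2, 0.1, -0.0] 
tool_pos: [530.8, 156.0, 187.1] ft_force: [-0.8, 0.4, 0.8] 
tool_pos: [530.8, 156.0, 186.0] ft_force: [-1.1, 0.2, 3.1] 
tool_pos: [530.8, 156.0, 184.9] ft_force: [-0.2, -0.1, 2.9] 
tool_pos: [530.8, 156.0, 183.8] ft_force: [-0.3, -0.2, 3.3] 
tool_pos: [530.8, 155.9, 182.9] ft_force: [-0.0, 0.5, 4.0] 
tool_pos: [530.8, 156.0, 181.8] ft_force: [1.2, 0.4, 5.0]
```

Contact came at TCP z of about 186.6 (tip 202, as expected), so half-way is about 174.6. I need 7 mm more.

```bash
for i in 1 2 3 4 5 6 7; do python3 -m handwheel '[[0,0,0.001,0,0,0,0],[0,0,0,0,0,0,0],[0,0,0,0,0,0,0]]' | grep -E 'pos|ft' | tr '\n' ' '; echo; done
python3 - <<'E'
from h import *
out=[];c0=None
for n in('scene','side'):
    c=r.calibration(n);im,d=r.snapshot(n);d0=np.load(n+'0.npz')['d'];R,t=pose(c)
    u,v=(302,218) if n=='scene' else (260,220)
    for nm,D in(('before',d0),('now',d)):
        P=np.array([at_depth(c,(a,b),D[b,a]) for b in range(v-20,v+20) for a in range(u-20,u+20) if D[b,a]>0])
        Q=P[(np.hypot(P[:,0]-530.5,P[:,1]-155)<20)&(P[:,2]>165)&(P[:,2]<204.5)];print(n,nm,len(Q),np.percentile(Q[:,2],[25,50,75,90]).round(1))
    out.append(cv2.resize(im[v-24:v+24,u-32:u+32],(400,300),interpolation=cv2.INTER_CUBIC))
c=r.calibration('wrist');st=r.sense();im,d=r.snapshot('wrist')
P=np.array([at_depth(c,(a,b),d[b,a],st) for b in range(140,330) for a in range(190,330) if d[b,a]>0])
Q=P[(np.hypot(P[:,0]-530,P[:,1]-156)<16)&(P[:,2]>170)&(P[:,2]<204)];print('wrist head z',len(Q),np.histogram(Q[:,2],np.arange(178,205,2)))
out.append(cv2.resize(im[160:280,176:336],(400,300)));out.append(out[-1]*0)
cv2.imwrite('pics/ring.png',np.vstack([np.hstack(out[:2]),np.hstack(out[2:])]))
E
```

```text
tool_pos: [530.8, 155.9, 180.9] ft_force: [0.4, -0.0, 4.1] 
tool_pos: [530.8, 156.0, 179.8] ft_force: [0.5, 0.7, 4.7] 
tool_pos: [530.8, 155.9, 178.9] ft_force: [-0.5, 0.4, 5.2] 
tool_pos: [530.8, 155.9, 177.9] ft_force: [0.4, -0.3, 5.7] 
tool_pos: [530.8, 155.9, 177.0] ft_force: [0.9, 0.1, 5.5] 
tool_pos: [530.8, 156.0, 176.0] ft_force: [1.4, 0.4, 6.0] 
tool_pos: [530.8, 156.0, 175.1] ft_force: [0.0, -0.1, 6.3] 
scene before 80 [171.3 198.4 201.1 202.4]
scene now 47 [181.4 186.1 190.7 197.2]
side before 67 [170.1 195.9 201.9 203. ]
side now 49 [170.9 188.7 193.6 198.6]
wrist head z 1217 (array([  3,  21,  66,  88, 346, 264,   0,  27,  60,  74,  78,  96,  94]), array([178, 180, 182, 184, 186, 188, 190, 192, 194, 196, 198, 200, 202,
       204]))
```

View pics/ring.png

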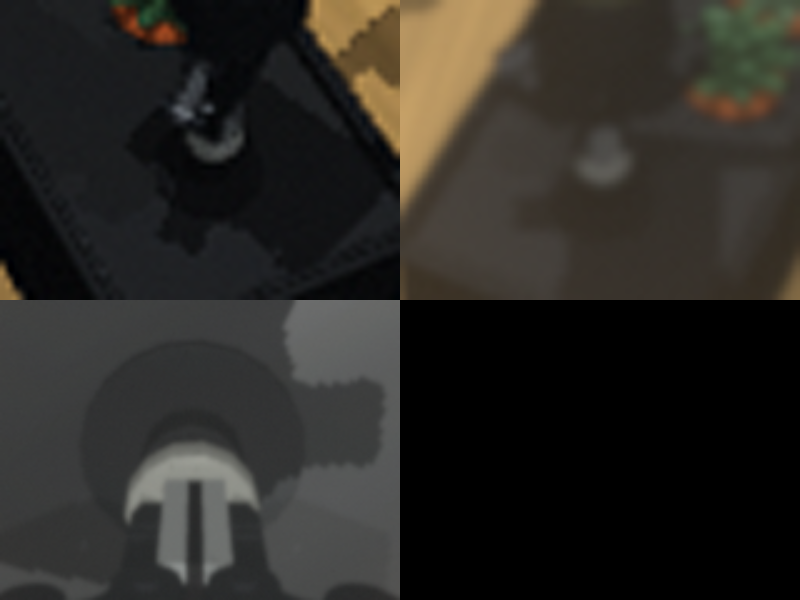

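The fingertips bear on the head centrally in all three views. I'll check the travel against the deck, which is free of pose error.

```bash
python3 - <<'E'
from h import *
c=r.calibration('wrist')
def f(d,st,lo,hi):
    P=np.array([at_depth(c,(a,b),d[b,a],st) for b in range(120,330) for a in range(150,360) if d[b,a]>0])
    rr=np.hypot(P[:,0]-530,P[:,1]-156);Q=P[(rr<14)&(P[:,2]>lo)&(P[:,2]<hi)][:,2];D=P[(rr>36)&(rr<60)&(abs(P[:,2]-148)<6)][:,2]
    print(len(Q),np.median(Q),np.percentile(Q,[75,90]),'deck',np.median(D),len(D))
z=np.load('w3.npz');f(z['d'],dict(tool_pos=z['tp'],tcp_rot=z['tr']),193,206)
st=r.sense();im,d=r.snapshot('wrist');f(d,st,183,191.5);print(st['tool_pos'],st['ft_force'],st['time'])
E
```

```text
763 200.12182090333278 [200.53925045 200.86532359] deck 146.19604373484256 6222
430 188.10697828659437 [188.54761451 188.95654432] deck 146.18160125635114 11200
[530.79702618 155.95620891 175.10635234] [ 0.74270665 -0.50190234  6.82364689] 13.85
```

Travel is 12.0 mm by depth and about 11.5 mm from contact, at 6.5 N. I'll settle with a 0.2 mm trim, then hand in while holding.

```bash
python3 -m handwheel '[[0,0,0.0002,0,0,0,0],[0,0,0,0,0,0,0],[0,0,0,0,0,0,0],[0,0,0,0,0,0,0]]'; python3 -c "from bench import r;print(r.hand_in())"
```

```text
time: 14.23
tool_pos: [530.8, 156.0, 174.9]
tcp_rot: [180.0, 0.0, 112.3]
ft_force: [-0.2, 0.6, 6.4]
finger_gap: -0.0
grip_force: 3.1
the job is handed in; nothing more can be done
None
```

I unscrewed the vent cap to its open stop first, then pressed the drain plunger about 12 mm and handed the job in at 14.2 s, still holding it at about 6.4 N. I never saw the black ring itself, so half-way rests on the depth, contact and force readings.

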